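# Fit the double lid on the leaf dryer and lift only the splash cover

## Task

Carry the nested pair of lids, as one, from the blue board to the leaf dryer and lower it gently onto the bowl so that the green inner lid sits flat and fully home over the two orange alignment pegs, and let go of it. Then lift the white outer lid alone straight up, leaving the inner lid seated and undisturbed, and finish while still holding the white lid level above the dryer, roughly 8 cm up (at least 6 cm) and still. Do not take the lids apart before the inner one is seated, and leave the milk bottle, the can and the steel cup alone.

Things in the scene. Friction and masses are not known exactly. Their poses are not given: they have to be found in the camera images.
- dryer: Leaf dryer, fixed: white drive base 208 mm across, open steel bowl, rim 168 mm across, 120 mm above the table. Two black brackets level with the rim, 95 mm either side of the axis along its x, each with an orange upright peg, 8 mm diameter, rising 20 mm above the rim (straight for 11 mm, then tapering to 3 mm). Origin: on its axis at the table; z up.
- dryer_seat (a point): Centre of the bowl's mouth at rim height (120 mm above the table), axes as the dryer's: the inner lid's origin comes here when it is home, with its x axis along this x axis either way round (a half turn is the same).
- board: Blue cutting board 230 x 190 x 15 mm, fixed; the lids start on it. Origin: centre of its underside on the table.
- inner_lid: Green inner lid, loose, about 0.22 kg: disc 168 mm across, 6 mm thick, a raised step 140 mm across up to z = 14 mm, and two ears along its x axis, each 30 x 30 x 6 mm with a 12 mm through-hole centred 95 mm from the axis (2 mm play round a peg). An orange block grip rises from its middle through the outer lid. Origin: centre of its underside; z up.
- inner_grip (a point): Centre of the top face of the inner lid's orange block grip, 72 mm above the lid's underside. The block is 26 mm along the lid's x, 14 mm along its y; its upper 34 mm stand free above the outer lid's collar. Lifted by this block, the inner lid carries the outer lid along, resting loosely on it.
- outer_lid: White outer lid, loose, about 0.15 kg: ring plate 154 mm across, 4 mm thick, 42 mm central hole (the orange grip passes freely), below it a skirt 6.5 mm deep round the inner lid's step with 3 mm play; nothing latches. Origin: centre of the plate's underside; nested, 14 mm above the inner lid's origin. It may be turned up to about 0.2 rad against the inner lid.
- outer_collar (a point): Centre of the top of the outer lid's collar, 24 mm above that lid's origin. The collar, where the lid is gripped, is a square frame round the hole: 56 x 56 mm outside, sides along the lid's x and y, 5 mm walls, 20 mm high from the plate. The orange grip stands 34 mm out of it when nested.
- milk: Bystander: white milk bottle with yellow cap, 76 mm diameter, 190 mm tall. Origin: centre of its underside.
- can: Bystander: food can with red label, 68 mm diameter, 80 mm tall. Origin: centre of its underside.
- cup: Bystander: open steel cup, 72 mm across, 60 mm tall. Origin: centre of its underside.
Not all that is in view belongs to the job. Of the things that look like the outer_lid, the middle-sized one is meant.

How it is judged:
By the outcome, as a careful person would: the job done as asked, in the order asked, and still so for the second after the job is handed in, while the arm keeps its last pose, push and grip.
It also fails if it takes over 58 s, if anything falls off the work surface, if the arm or the gripper's body presses on something with over 40 N, if the wrist force passes 120 N, or if a joint passes its speed limit or range.

## Robot

A 6-joint arm with a two-finger parallel gripper is mounted at the origin on the work surface. World frame = base frame: x ahead of the robot, y to its left, z up, the work surface at z = 0. Lengths are in m, angles in rad, forces in N, time in s.
With the tool pointing down it reaches from about 0.375 to 0.975 m from the base axis. Payload 3.8 kg.
Tool frame: the origin (TCP) lies where the fingers leave the gripper's body, on its centre line; the fingertips stand 73 mm ahead of it and the grasp point (between the pads) lies 54 mm ahead of it (nose_length is the distance from the TCP to the fingertips, in m); z points along the fingers, y is the line along which they close (so a half turn about z gives the same grasp; the last joint's range is limited). The gripper opens to 85 mm and grips with 20 to 120 N. Pads are 22 mm wide; open, the fingers measure 114 mm over their backs; the gripper's body (76 mm by 85 mm) begins 54 mm behind the grasp point. The pads swing forward as they close: fully open they stand 13 mm farther back than shut.
Start: joints at [-1.27, 0.264, 1.604, -0, 1.274, -0.037], TCP at [0.224, -0.637, 0.304] pointing down, gripper open.
Joint ranges: [-2.63, 2.63], [-0.94, 2.18], [0.31, 2.57], [-1.31, 4.45], [0, 2.66], [-2.55, 2.55]. Speed limits (rad/s): [2.57, 2.57, 3.14, 3.14, 3.14, 3.14].

## Interface

Orientations are given as a rotation vector (axis times angle).
In Python, from workcell import read_state, read_camera, calibration, finish_job, look_for, cut_out, tip_of, nose_length gives the robot as it stands.
- The arm moves only by the tool step_arm, never from a script. Its argument "targets" is a list of rows, each a list of 3 entries, a list of its own where there are three numbers: the turn, a rotation vector about the tool's x, y, z in rad, then the shift along the tool's x, y, z in mm, then the finger opening in mm, from 0 to 85.4. In form: [[[ax, ay, az], [x, y, z], grip], ...]. A call has 1 to 5 rows; each row shifts and turns the commanded pose from where the row before left it, along the tool's axes as they then stand; what a row does not reach is not made up. A row lasts 1/12 s, in which the tool goes at most 41.7 mm and 7.16 degrees, less where a joint would pass 70% of its speed; a pose out of reach is approached as far as the arm can. A call with a gripper value outside its range is refused whole. The fingers move at their own pace and stop on an object; "grip_force" is the grip in N (left out, the last holds). Time passes only in rows, so rows that do not move let the fingers close. It gives the time, the measured TCP pose, the force, the opening and the grip force at its end, in the units of the state.
- read_state(): the state, without advancing time (a new reading comes with each control period).
- read_camera(name): name is "scene" or "top" or "wrist"; returns the picture (400x640x3 uint8, red, green, blue); there is no depth.
- calibration(name): a dict with "camera_matrix" (3x3 intrinsics, pixels), "dist_coeffs" ([k1, k2, p1, p2, k3] as OpenCV has them; the pictures are not rectified), "R" (3x3) and "t" (3): a world point X has camera coordinates R X + t. Camera axes: x right, y down, z forward; pixel columns grow to the right and rows downward; lengths in m; the calibration is good to about 2 mm. A picture is of the moment at which its call begins: read the wrist's pose just before it. calibration takes no time and is no camera call; for the wrist camera it gives the pose at the moment of the call.
- finish_job(): hands the job in; it is judged then, once.
Trained networks look in the newest picture that a camera, given by its name, has taken for a name from the list of things; names that differ only in an ending like _2 or _b are one class to them, and where a whole thing is asked for, a point or a joint stands for the part that bears it (a point fixed in the world has none). Each returns a list of dicts, best first, with "score" (0 to 1); they miss things now and then, are a little off and sometimes report something else, mostly with a low value. They report only what shows in the picture. A call takes as long as a camera call. They do not tell look-alikes from the thing itself.
- look_for(camera, query): "extent" ([left, top, right, bottom] in pixels, round what is visible of it).
- cut_out(camera, query): "region" (400x640 bool, what is visible of it) and "extent" ([left, top, right, bottom] in pixels, round what is visible of it).
- tip_of(camera, query): "at" ([row, column] in pixels: a listed point, or the origin of a listed thing).
The state is a dict: "time": time; "q": joint angles; "joint_vel": joint speeds; "joint_torque": joint torques, N m; "tool_pos": TCP position; "tcp_rot": TCP orientation; "wrist_force": force on the tool from outside, world axes, zero at the start; "torque": the same for the moment, N m; "width": opening from 0.0 (shut) to 1.0 (fully open); "grip_force": force on a finger pad.
Only numpy, scipy, OpenCV 4.12 (cv2) and the standard library are available. Lean on these libraries where they do the work, as an engineer would, in place of code of your own. Each camera call takes 0.05 s, during which the arm holds its last target. There are 200 camera calls.

## Working session

There is one attempt and no reset: what is moved stays moved. The work goes in short steps, Python scripts to look and compute and a tool call to move; the robot and the scene stay as the last step left them, time stands still between calls to the robot, and variables do not carry over. Pictures are saved under pics/ and viewed, at most 12 in all, crops included, and the job is handed in when it is done.

Besides the shell and the picture viewer there is one more tool, called as a command line: name --argument value ..., lists and objects as JSON in quotes. step_arm: Moves the arm, as the interface text tells. Its arguments: {"type":"object","properties":{"targets":{"type":"array","items":{"type":"array"}},"grip_force":{"type":"number"}},"required":["targets"]}

```bash
mkdir -p pics; ls
cat > h.py <<'E'
import numpy as np, cv2
from workcell import *
from scipy.spatial.transform import Rotation as Ro
def ray(c,u,v):
    p=cv2.undistortPoints(np.array([[[u,v]]],float),np.array(c["camera_matrix"]),np.array(c["dist_coeffs"]))[0,0]
    R=np.array(c["R"]);t=np.array(c["t"]).ravel()
    return -R.T@t, R.T@np.array([p[0],p[1],1])
def at_z(c,u,v,z):
    o,d=ray(c,u,v); return o+d*(z-o[2])/d[2]
def proj(c,P):
    P=np.atleast_2d(np.array(P,float)); r,_=cv2.Rodrigues(np.array(c["R"]))
    return cv2.projectPoints(P,r,np.array(c["t"]),np.array(c["camera_matrix"]),np.array(c["dist_coeffs"]))[0][:,0]
E
python3 - <<'E'
from h import *
for n in ["scene","top"]:
    im=read_camera(n); cv2.imwrite(f"pics/{n}0.png",im[:,:,::-1])
    c=calibration(n); print(n,-np.array(c["R"]).T@np.array(c["t"]).ravel(), np.array(c["camera_matrix"])[0,0])
    for q in ["dryer_seat","board","inner_lid","inner_grip","outer_lid","outer_collar","milk","can","cup"]:
        print(q,[(np.round(d["at"]).tolist(),round(d["score"],2)) for d in tip_of(n,q)][:4])
print(read_state())
E
```

```text
pics
scene [1.28487668 0.61566729 0.91383113] 472.6813377752533
dryer_seat [([127.0, 252.0], 0.93)]
board [([216.0, 384.0], 0.21)]
inner_lid [([229.0, 381.0], 0.58)]
inner_grip [([209.0, 386.0], 0.74)]
outer_lid [([222.0, 380.0], 0.95), ([273.0, 303.0], 0.76), ([252.0, 487.0], 0.67)]
outer_collar [([219.0, 384.0], 0.97), ([272.0, 306.0], 0.78), ([247.0, 495.0], 0.69)]
milk [([252.0, 254.0], 0.88), ([179.0, 317.0], 0.62)]
can [([178.0, 318.0], 0.62), ([200.0, 286.0], 0.34)]
cup [([202.0, 285.0], 0.67)]
top [0.29257006 0.12971847 1.36353695] 500.34413059473087
dryer_seat [([239.0, 457.0], 0.74)]
board []
inner_lid [([248.0, 276.0], 0.62)]
inner_grip [([243.0, 271.0], 0.57)]
outer_lid [([246.0, 277.0], 0.92), ([288.0, 179.0], 0.76), ([164.0, 296.0], 0.67)]
outer_collar [([248.0, 274.0], 0.76), ([286.0, 177.0], 0.71), ([164.0, 293.0], 0.56)]
milk [([154.0, 348.0], 0.96)]
can [([266.0, 379.0], 0.85)]
cup [([218.0, 374.0], 0.77)]
{'time': 1.0, 'q': array([-1.26989131e+00,  2.63905199e-01,  1.60397181e+00, -1.46150525e-06,
        1.27371022e+00, -3.68814456e-02]), 'joint_vel': array([-1.03347756e-03,  5.39156861e-05,  1.24994397e-03, -2.35646351e-04,
       -3.69335839e-04,  1.66707216e-04]), 'joint_torque': array([-2.51331454e-03, -5.15083587e+01, -3.67741656e+01, -2.17309012e-04,
        7.61669489e-04, -3.59189926e-05]), 'tool_pos': array([ 0.2237059 , -0.63685773,  0.30389146]), 'tcp_rot': array([ 3.09688662e+00,  5.28074535e-01, -1.05336036e-06]), 'wrist_force': array([-0.08644548, -0.45977218,  0.56219614]), 'torque': array([-0.03671104, -0.02371065,  0.02493223]), 'grip_force': 0.0, 'width': 1.0033135222973257}
```

View pics/top0.png

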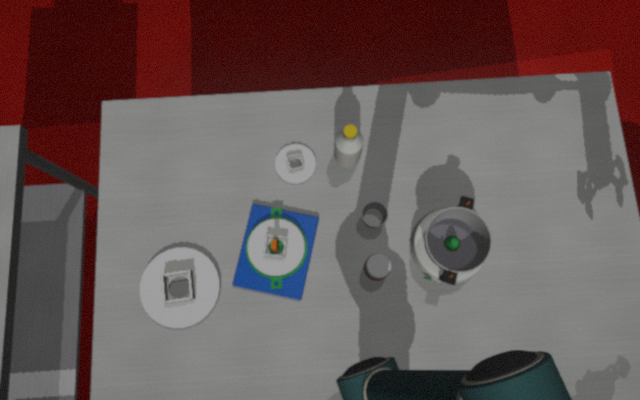

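View pics/scene0.png

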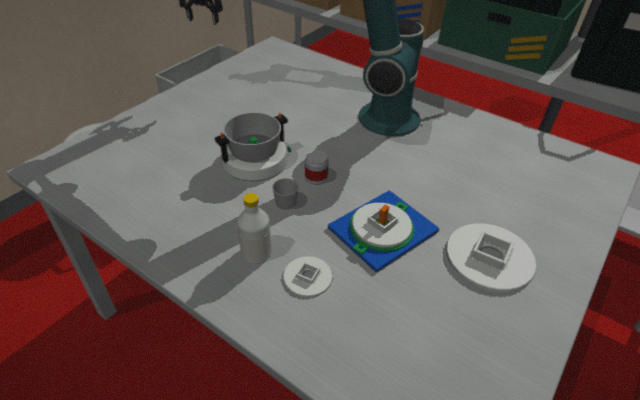

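The top picture shows the nested pair at about (276,247) with ears at (277,212) and (276,283). The dryer is at (457,240) with pegs near (467,202) and (449,276). The small and large lids are look-alikes, so I leave them alone. Next I'll refine by colour.

Run:
```python
from h import *
for n in ["top","scene"]:
    im=read_camera(n); c=calibration(n)
    hsv=cv2.cvtColor(im,cv2.COLOR_RGB2HSV)
    for name,lo,hi,zs in [("orange",(5,130,70),(18,255,255),(.140,.087)),("green",(50,90,50),(85,255,255),(.021,))]:
        m=cv2.inRange(hsv,lo,hi)
        k,l,s,ce=cv2.connectedComponentsWithStats(m)
        for i in range(1,k):
            if s[i,4]>=6 and 120<ce[i][0]<520 and 90<ce[i][1]<310: print(n,name,s[i].tolist(),np.round(ce[i],1),[np.round(at_z(c,*ce[i],z),4).tolist() for z in zs])
    a=cv2.resize(im[200:300,220:320] if n=="top" else im[180:280,320:420],None,fx=4,fy=4,interpolation=2)
    b=cv2.resize(im[185:285,410:510] if n=="top" else im[90:190,205:305],None,fx=4,fy=4,interpolation=2)
    cv2.imwrite(f"pics/{n}1.png",np.hstack([a,b])[:,:,::-1])
```

```text
top orange [466, 201, 4, 4, 12] [467.7 202.7] [[0.5472, -0.2403, 0.14], [0.5582, -0.2563, 0.087]]
top orange [271, 239, 7, 13, 74] [274.3 245.3] [[0.4694, 0.2472, 0.14], [0.4771, 0.2522, 0.087]]
top orange [449, 274, 4, 4, 11] [450.6 275.8] [[0.369, -0.1768, 0.14], [0.3723, -0.19, 0.087]]
top green [271, 208, 11, 10, 96] [276.  212.4] [[0.5769, 0.2505, 0.021]]
top green [246, 225, 61, 64, 295] [279.7 269.4] [[0.421, 0.2466, 0.021]]
top green [445, 236, 15, 15, 165] [451.9 242.9] [[0.4639, -0.2202, 0.021]]
top green [277, 241, 6, 12, 41] [280.  246.2] [[0.4832, 0.2435, 0.021]]
top green [269, 245, 4, 8, 8] [269.9 248.5] [[0.4787, 0.2709, 0.021]]
top green [426, 277, 4, 2, 6] [427.5 277.5] [[0.3757, -0.1448, 0.021]]
scene orange [278, 114, 3, 4, 8] [279.4 115.8] [[0.3876, -0.1645, 0.14], [0.3261, -0.2179, 0.087]]
scene orange [221, 134, 3, 5, 11] [221.8 135.9] [[0.5642, -0.225, 0.14], [0.5148, -0.2826, 0.087]]
scene orange [378, 205, 11, 20, 137] [383.1 214.2] [[0.5561, 0.289, 0.14], [0.5062, 0.2666, 0.087]]
scene green [249, 137, 10, 7, 54] [253.  140.3] [[0.4094, -0.2603, 0.021]]
scene green [288, 147, 2, 5, 9] [288.6 148.8] [[0.3746, -0.1433, 0.021]]
scene green [395, 202, 13, 9, 57] [401.5 205.5] [[0.3842, 0.2616, 0.021]]
scene green [350, 216, 64, 38, 375] [375.4 242.6] [[0.5441, 0.2753, 0.021]]
```

View pics/top1.png

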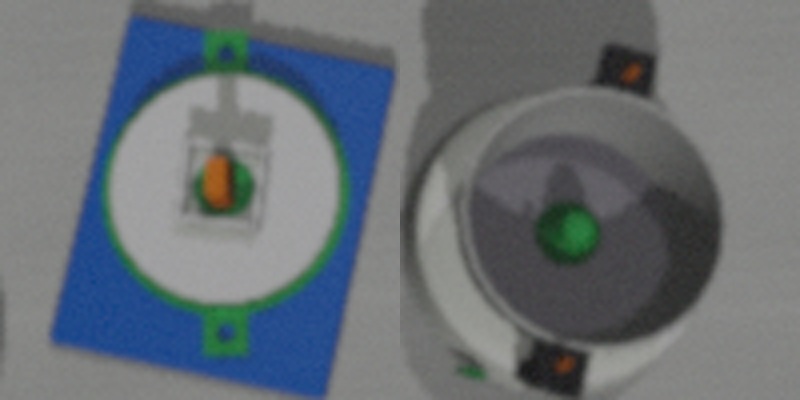

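View pics/scene1.png

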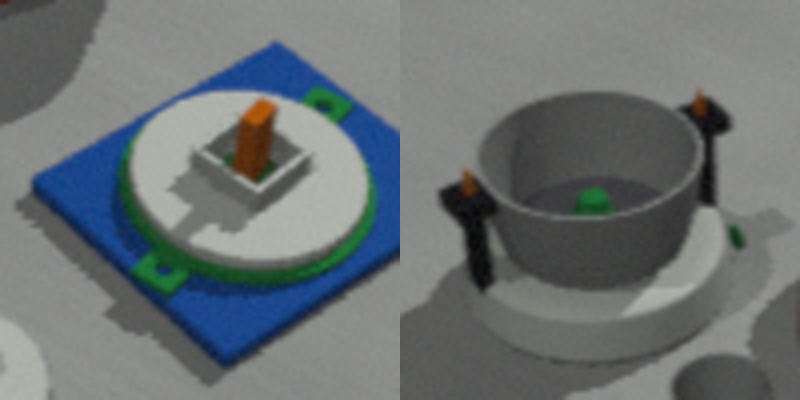

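The enlarged crops show ear holes at full-picture pixels of about (276.1,212.9) and (275.9,282.6). The pegs, the block and a slightly turned square collar can also be seen. A stray green ball lies inside the bowl; it looks like decor, at the bottom.

Run:
```python
from h import *
from scipy.optimize import least_squares
T=calibration("top");S=calibration("scene")
def tri(a,b):
    f=lambda X: np.r_[proj(T,X)[0]-a, proj(S,X)[0]-b]
    r=least_squares(f,[.45,0,.1]); return r.x,r.fun
p1=tri((467.7,202.7),(221.8,135.9)); p2=tri((450.6,275.8),(279.4,115.8)); print(p1,p2,np.linalg.norm((p1[0]-p2[0])[:2]))
def fit(z0,top,scn):
    f=lambda v:(lambda d:np.concatenate([proj(T,[v[:2].tolist()+[z0]+d, v[:2].tolist()+[z0]-d]).ravel()-np.ravel(top), proj(S,[v[:2].tolist()+[z0]+d, v[:2].tolist()+[z0]-d]).ravel()-np.ravel(scn)]))(.095*np.array([np.cos(v[2]),np.sin(v[2]),0]))
    r=least_squares(f,[.46,0,0]); return r.x,np.round(r.fun,1)
print("dryer",fit(.131,[(467.7,202.7),(450.6,275.8)],[(221.8,135.9),(279.4,115.8)]))
# scene crop holes: near (326,107)/4+... ; far (164,270)
g=lambda x,y,ox,oy:((x+.5)/4-.5+ox,(y+.5)/4-.5+oy)
print("lid",fit(.0195,[(276.1,212.9),(275.9,282.6)],[g(164,270,320,180),g(326,106,320,180)]))
print(nose_length if not callable(nose_length) else nose_length())
w=calibration("wrist"); s=read_state(); R=Ro.from_rotvec(s["tcp_rot"]).as_matrix()
print("cam in tool",R.T@(-np.array(w["R"]).T@np.array(w["t"]).ravel()-s["tool_pos"]), np.array(w["R"])@R, w["camera_matrix"])
```

```text
(array([ 0.54966105, -0.24413701,  0.12404225]), array([-0.36612566,  0.31897445, -0.51733369, -0.15834344])) (array([ 0.36983676, -0.1803563 ,  0.12445201]), array([-0.0831142 ,  0.06309707, -0.12385411, -0.03109459])) 0.19080030541358725
dryer (array([ 0.46061477, -0.20975911, -0.33858567]), array([-0.8, -0.4, -0.4, -0.6, -0.2, -1.7,  0.1, -1.5]))
lid (array([ 0.48158217,  0.25577025, -0.04266226]), array([-0.5, -0.2, -0.5,  0.1, -0.1, -0.8, -0.7,  0. ]))
0.0726
cam in tool [ 0.08084418 -0.00017997 -0.06973073] [[ 3.70647923e-04  9.99999785e-01  5.40821067e-04]
 [-9.49167882e-01  5.22041383e-04 -3.14769852e-01]
 [-3.14770066e-01 -3.96661195e-04  9.49167871e-01]] [[308.44303398   0.         319.40253534]
 [  0.         308.44303398 196.63475193]
 [  0.           0.           1.        ]]
```

step_arm --targets '[[[0,0,0],[22.5,-31.5,0],85],[[0,0,0],[22.5,-31.5,0],85],[[0,0,0],[22.5,-31.5,0],85],[[0,0,0],[22.5,-31.5,0],85],[[0,0,0],[22.5,-31.5,0],85]]'

```text
time: 1.52
tool_pos: [0.2777, -0.4493, 0.3038]
tcp_rot: [-3.097, -0.527, -0.0]
wrist_force: [1.4, 0.1, 1.3]
width: 0.996
grip_force: 0.0
```

step_arm --targets '[[[0,0,0],[22.5,-31.5,0],85],[[0,0,0],[22.5,-31.5,0],85],[[0,0,0],[22.5,-31.5,0],85],[[0,0,0],[22.5,-31.5,0],85],[[0,0,0],[22.5,-31.5,0],85]]'

```text
time: 1.93
tool_pos: [0.3316, -0.2634, 0.3042]
tcp_rot: [3.096, 0.527, 0.001]
wrist_force: [1.0, 0.1, 0.0]
width: 0.993
grip_force: 0.0
```

step_arm --targets '[[[0,0,0],[22.5,-31.5,0],85],[[0,0,0],[22.5,-31.5,0],85],[[0,0,0],[22.5,-31.5,0],85],[[0,0,0],[22.5,-31.5,0],85],[[0,0,0],[22.5,-31.5,0],85]]'

```text
time: 2.35
tool_pos: [0.3856, -0.0774, 0.3044]
tcp_rot: [3.096, 0.527, 0.002]
wrist_force: [1.0, -0.7, 0.8]
width: 0.995
grip_force: 0.0
```

step_arm --targets '[[[0,0,0],[22.5,-31.5,0],85],[[0,0,0],[22.5,-31.5,0],85],[[0,0,0],[22.5,-31.5,0],85],[[0,0,0],[22.5,-31.5,0],85],[[0,0,0],[22.5,-31.5,0],85]]'

```text
time: 2.77
tool_pos: [0.4396, 0.1088, 0.3044]
tcp_rot: [3.097, 0.529, 0.002]
wrist_force: [-0.1, -1.1, -0.5]
width: 0.995
grip_force: 0.0
```

step_arm --targets '[[[0,0,0],[22.5,-31.5,0],85],[[0,0,0],[22.5,-31.5,0],85],[[0,0,0],[22.5,-31.5,0],85],[[0,0,0],[22.5,-31.5,0],85]]'

```text
time: 3.1
tool_pos: [0.4827, 0.2575, 0.3041]
tcp_rot: [-3.097, -0.529, -0.001]
wrist_force: [0.5, -0.9, 0.0]
width: 0.996
grip_force: 0.0
```

step_arm --targets '[[[0,0,0.095],[0,0,0],40],[[0,0,0.095],[0,0,0],40],[[0,0,0.095],[0,0,0],40],[[0,0,0.095],[0,0,0],40],[[0,0,0],[0,0,0],40]]'

```text
time: 3.52
tool_pos: [0.4826, 0.2556, 0.3039]
tcp_rot: [3.141, -0.069, -0.0]
wrist_force: [-0.4, -0.1, 0.6]
width: 0.475
grip_force: 0.0
```

Run:
```python
from h import *
c=calibration("wrist"); im=read_camera("wrist"); cv2.imwrite("pics/w1.png",im[:,:,::-1])
g=tip_of("wrist","inner_grip")+tip_of("wrist","outer_collar")
for d in g: print(d, at_z(c,d["at"][1],d["at"][0],.087), at_z(c,d["at"][1],d["at"][0],.053))
hsv=cv2.cvtColor(im,cv2.COLOR_RGB2HSV); m=cv2.inRange(hsv,(5,130,70),(18,255,255)); k,l,s,ce=cv2.connectedComponentsWithStats(m)
for i in range(1,k):
    if s[i,4]>30: print(s[i],ce[i])
print(read_state()["tool_pos"])
```

```text
{'at': [182.0, 322.5], 'score': 0.7} [0.48298626 0.25290867 0.087     ] [0.4734604  0.25297228 0.053     ]
{'at': [252.9, 103.1], 'score': 0.94} [0.41688373 0.48230062 0.087     ] [0.39951529 0.50957989 0.053     ]
{'at': [174.1, 316.6], 'score': 0.61} [0.4910567  0.25822444 0.087     ] [0.48248833 0.25891871 0.053     ]
[314 170  14  25 349] [320.51862464 181.96561605]
[0.48265294 0.25534434 0.3040024 ]
```

View pics/w1.png

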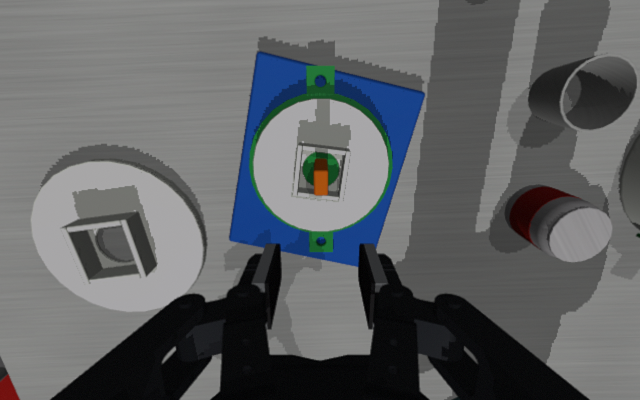

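The wrist view shows the ear holes at (320.5,80.5) and (321,241). The block top spans about x 314–327, with its front edge near y 170–195. The collar is turned a few degrees against the block.

Run:
```python
from h import *
c=calibration("wrist")
a=at_z(c,320.5,80.5,.021);b=at_z(c,321,241,.021); d=a-b
print(a,b,(a+b)/2,np.linalg.norm(d),np.arctan2(d[1],d[0]))
im=read_camera("wrist"); 
C=(a+b)/2; ps=np.arctan2(d[1],d[0]);X=np.array([np.cos(ps),np.sin(ps)]);Y=np.array([-X[1],X[0]])
P=[np.r_[C[:2]+sx*.013*X+sy*.007*Y,z] for z in(.087,.053) for sx,sy in((1,1),(1,-1),(-1,-1),(-1,1))]
print(np.round(proj(c,P),1))
```

```text
[0.57706008 0.2507499  0.021     ] [0.3873049  0.25739559 0.021     ] [0.48218249 0.25407275 0.021     ] 0.18987151799028223 -0.03500811669434563
[[313.7 169.8]
 [328.4 169.7]
 [328.2 195.7]
 [313.9 195.8]
 [314.2 162.3]
 [327.5 162.3]
 [327.4 185.9]
 [314.5 186. ]]
```

step_arm --targets '[[[0,0,-0.009],[-0.5,1.3,38],40],[[0,0,0],[0,0,38],40],[[0,0,0],[0,0,38],40],[[0,0,0],[0,0,30],40],[[0,0,0],[0,0,20],40]]'

```text
time: 4.13
tool_pos: [0.4802, 0.253, 0.1364]
tcp_rot: [3.139, -0.05, -0.006]
wrist_force: [0.2, 0.9, -0.8]
width: 0.469
grip_force: 0.0
```

step_arm --targets '[[[0,0,0],[0,0,8],40],[[0,0,0],[0,0,0],40],[[0,0,0],[0,0,0],8],[[0,0,0],[0,0,0],8],[[0,0,0],[0,0,0],8]]' --grip_force 50

```text
time: 4.55
tool_pos: [0.4836, 0.2548, 0.1342]
tcp_rot: [-3.139, 0.052, -0.006]
wrist_force: [-0.1, -0.2, 2.3]
width: 0.154
grip_force: 50.6
```

step_arm --targets '[[[0,0,0],[0,0,0],8],[[0,0,0],[0,0,0],8],[[0,0,0],[0,0,0],8],[[0,0,0],[0,0,0],8],[[0,0,0],[0,0,0],8]]' --grip_force 60

```text
time: 4.97
tool_pos: [0.4836, 0.2548, 0.1342]
tcp_rot: [-3.139, 0.052, -0.006]
wrist_force: [-0.3, 0.4, 6.7]
width: 0.15
grip_force: 59.4
```

step_arm --targets '[[[0,0,0],[0,0,-3],8],[[0,0,0],[0,0,-7],8],[[0,0,0],[0,0,-12],8],[[0,0,0],[0,0,-16],8],[[0,0,0],[0,0,-18],8]]'

```text
time: 5.38
tool_pos: [0.481, 0.2536, 0.1878]
tcp_rot: [3.14, -0.052, -0.004]
wrist_force: [-0.4, -0.2, -3.7]
width: 0.152
grip_force: 58.6
```

step_arm --targets '[[[0,0,0],[0,0,-20],8],[[0,0,0],[0,0,-20],8],[[0,0,0],[0,0,-20],8],[[0,0,0],[0,0,-18],8],[[0,0,0],[0,0,-12],8]]'

```text
time: 5.8
tool_pos: [0.4824, 0.2543, 0.2806]
tcp_rot: [-3.14, 0.052, -0.004]
wrist_force: [0.7, 0.6, -3.6]
width: 0.146
grip_force: 58.7
```

step_arm --targets '[[[0,0,0],[0,0,-5],8],[[0,0,0],[0,0,-2],8],[[0,0,0],[0,0,0],8],[[0,0,0],[0,0,0],8]]'

```text
time: 6.13
tool_pos: [0.4814, 0.2538, 0.2835]
tcp_rot: [3.14, -0.052, -0.003]
wrist_force: [0.7, -0.7, -3.3]
width: 0.152
grip_force: 58.7
```

Run:
```python
from h import *
c=calibration("wrist"); im=read_camera("wrist"); cv2.imwrite("pics/w2.png",im[:,:,::-1]); s=read_state(); print(s["tool_pos"],s["tcp_rot"],s["wrist_force"],s["width"])
```

```text
[0.48134225 0.25373566 0.2832884 ] [ 3.13991031 -0.05223584 -0.00403187] [ 0.07790068  0.80754034 -4.5096194 ] 0.1508594070655627
```

View pics/w2.png

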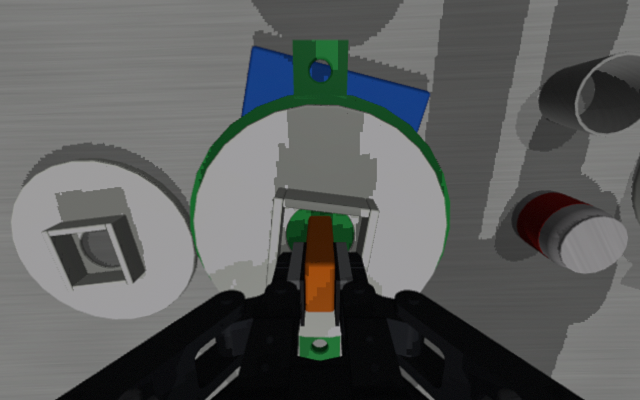

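The pair is held level and centred, with the front ear hole at (320,70) and the rear hole at (320,345). Next I move to a spot beside the dryer, so the wrist camera can see both pegs past the lid.

step_arm --targets '[[[0,0,0.03],[0,0,0],8],[[0,0,0.07],[0,0,0],8],[[0,0,0.085],[0,0,0],8],[[0,0,0.08],[0,0,0],8],[[0,0,0.04],[0,0,0],8]]'

```text
time: 6.6
tool_pos: [0.4815, 0.2538, 0.2833]
tcp_rot: [3.094, -0.534, -0.004]
wrist_force: [0.0, 0.6, -4.0]
width: 0.148
grip_force: 58.5
```

step_arm --targets '[[[0,0,0],[2,4.3,0],8],[[0,0,0],[5,10.6,-2],8],[[0,0,0],[8,17,-3],8],[[0,0,0],[10,21,-3],8],[[0,0,0],[11,23.3,-2],8]]'

```text
time: 7.02
tool_pos: [0.4906, 0.169, 0.2947]
tcp_rot: [3.097, -0.525, -0.001]
wrist_force: [1.1, 0.1, -3.7]
width: 0.153
grip_force: 58.7
```

step_arm --targets '[[[0,0,0],[12,25.4,0],8],[[0,0,0],[12,25.4,0],8],[[0,0,0],[12,25.4,0],8],[[0,0,0],[12,25.4,0],8],[[0,0,0],[12,25.4,0],8]]'

```text
time: 7.43
tool_pos: [0.5046, 0.0283, 0.2946]
tcp_rot: [3.096, -0.527, -0.001]
wrist_force: [0.2, 0.2, -3.7]
width: 0.151
grip_force: 58.7
```

step_arm --targets '[[[0,0,0],[12,25.4,0],8],[[0,0,0],[11,23.3,0],8],[[0,0,0],[8,17,0],8],[[0,0,0],[5,10.6,0],8],[[0,0,0],[2.3,5,0],8]]'

```text
time: 7.85
tool_pos: [0.514, -0.061, 0.2946]
tcp_rot: [3.096, -0.531, -0.001]
wrist_force: [0.3, -0.1, -3.5]
width: 0.15
grip_force: 58.8
```

step_arm --targets '[[[0,0,0],[0,0,0],8],[[0,0,0],[0,0,0],8],[[0,0,0],[0,0,0],8]]'

```text
time: 8.1
tool_pos: [0.5142, -0.058, 0.2947]
tcp_rot: [-3.096, 0.527, 0.001]
wrist_force: [-0.3, 0.5, -3.5]
width: 0.153
grip_force: 58.8
```

Run:
```python
from h import *
c=calibration("wrist"); im=read_camera("wrist"); cv2.imwrite("pics/w3.png",im[:,:,::-1]); s=read_state(); print(s["tool_pos"],s["tcp_rot"],s["wrist_force"],s["width"])
hsv=cv2.cvtColor(im,cv2.COLOR_RGB2HSV); m=cv2.inRange(hsv,(5,130,50),(18,255,255)); k,l,st,ce=cv2.connectedComponentsWithStats(m)
for i in range(1,k):
    if st[i,4]>10: print(st[i],ce[i])
```

```text
[ 0.51421633 -0.05785112  0.29475081] [-3.09671340e+00  5.26564712e-01  6.83018339e-04] [ 0.31332058  1.14788127 -3.21777751] 0.15015420881943753
[538  65  28  14 285] [550.94385965  71.38245614]
[ 305  216   30   96 2626] [319.34158416 265.7189642 ]
[492 290  17  19 170] [499.93529412 299.12941176]
```

View pics/w3.png

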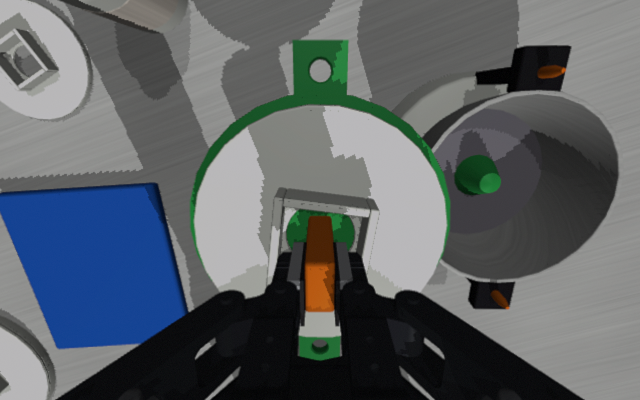

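The pegs show at (551,71) and (500,299). The green cone standing in the bowl's centre belongs to the dryer. I'll fit the dryer pose and the held lid from this.

Run:
```python
from h import *
from scipy.optimize import least_squares
c=calibration("wrist"); s=read_state()
ob=np.array([(550.9,71.4),(499.9,299.1)])
def f(v):
    d=.095*np.array([np.cos(v[2]),np.sin(v[2]),0]); o=np.array([v[0],v[1],v[3]])
    return (proj(c,[o+d,o-d])-ob).ravel()
r=least_squares(f,[.46,-.21,-.34,.129]); print("free z",r.x,r.fun)
r=least_squares(lambda v:f(np.r_[v,.129]),[.46,-.21,-.34]); print(".129",r.x,r.fun); D=r.x
a,b=[at_z(c,u,v,.129)for u,v in ob]; print(np.linalg.norm(a-b))
# lid in tool frame: hole tops at height TCP-.113
zt=s["tool_pos"][2]-.113
a=at_z(c,320,70,zt);b=at_z(c,320,346,zt); print("holes",a,b,(a+b)/2,np.linalg.norm(a-b),np.arctan2(*(a-b)[1::-1]),zt)
psi=2*np.arctan2(s["tcp_rot"][1],s["tcp_rot"][0]);psi=(psi+np.pi/2)%np.pi-np.pi/2; print("psi",psi)
w=np.r_[D[:2],0]-np.r_[s["tool_pos"][:2],0]; X=np.array([np.cos(psi),np.sin(psi),0]);Y=np.array([X[1],-X[0],0]); print("move mm",1e3*w@X,1e3*w@Y)
l=(a+b)/2-s["tool_pos"]; print("lid in tool mm",1e3*l@X,1e3*l@Y)
```

```text
free z [ 0.46069369 -0.21110991 -0.33926671  0.12818608] [-2.27373675e-13  1.42108547e-13 -1.13686838e-13  0.00000000e+00]
.129 [ 0.4609946  -0.21064077 -0.33859164] [-0.00210667 -0.27570132 -0.00370191  0.45008729]
0.189345486799584
holes [ 0.60210804 -0.08861699  0.18175081] [ 0.42306456 -0.02611186  0.18175081] [ 0.5125863  -0.05736443  0.18175081] 0.1896403405633492 -0.3358780441184591 0.18175081345761357
psi -0.33685779402487714
move mm 0.2699549615691797 161.79356053479273
lid in tool mm -1.6992802769323088 0.07941827376324893
```

step_arm --targets '[[[0,0,0.003],[1.8,4,0],8],[[0,0,0],[0,10,0],8],[[0,0,0],[0,17,0],8],[[0,0,0],[0,23,0],8],[[0,0,0],[0,25,0],8]]'

```text
time: 8.57
tool_pos: [0.4893, -0.1343, 0.2949]
tcp_rot: [3.096, -0.53, 0.0]
wrist_force: [0.5, 0.1, -4.0]
width: 0.15
grip_force: 58.7
```

step_arm --targets '[[[0,0,0],[0,25,0],8],[[0,0,0],[0,23,0],8],[[0,0,0],[0,18,0],8],[[0,0,0],[0,12,3],8],[[0,0,0],[0,5,6],8]]'

```text
time: 8.98
tool_pos: [0.4617, -0.2139, 0.2865]
tcp_rot: [3.094, -0.535, 0.003]
wrist_force: [0.8, 0.2, -3.9]
width: 0.151
grip_force: 58.9
```

step_arm --targets '[[[0,0,0],[0,0,8],8],[[0,0,0],[0,0,8],8],[[0,0,0],[0,0,3],8],[[0,0,0],[0,0,0],8],[[0,0,0],[0,0,0],8]]'

```text
time: 9.4
tool_pos: [0.4619, -0.2112, 0.2662]
tcp_rot: [-3.096, 0.531, 0.002]
wrist_force: [0.4, -0.1, -4.9]
width: 0.151
grip_force: 58.9
```

Run:
```python
from h import *
c=calibration("wrist"); im=read_camera("wrist"); s=read_state(); print(s["tool_pos"],s["tcp_rot"],s["wrist_force"])
psi=-.339;X=np.array([np.cos(psi),np.sin(psi)]);Y=np.array([X[1],-X[0]]); w=np.array([.4608,-.2109])-s["tool_pos"][:2]; print("to go",1e3*w@X+1.6,1e3*w@Y, s["tool_pos"][2]-.119)
a=cv2.resize(im[30:130,260:380],None,fx=4,fy=4,interpolation=2); b=cv2.resize(im[320:370,290:350],None,fx=5,fy=5,interpolation=2)
o=np.zeros((400,800,3),np.uint8); o[:,:480]=a; o[:250,490:790]=b; cv2.imwrite("pics/w4.png",o[:,:,::-1])
```

```text
[ 0.46216352 -0.21144266  0.26674594] [-3.09609520e+00  5.31506889e-01  3.73352393e-04] [-0.28498882  0.48690583 -3.19595069]
to go 0.13362509458513916 -0.05834955045413354 0.14774594385947976
```

View pics/w4.png

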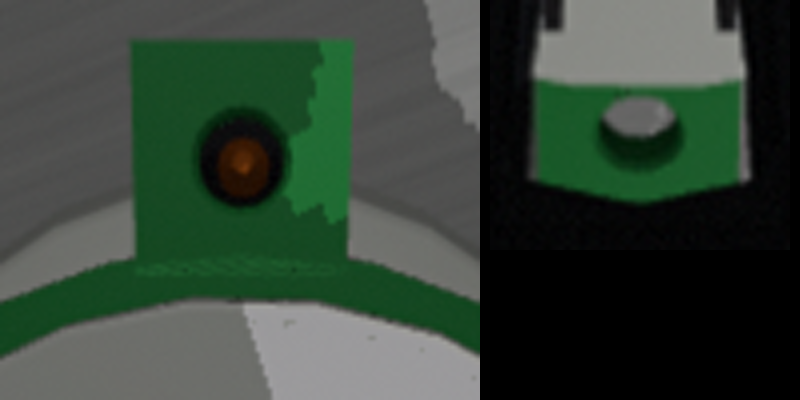

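The front peg is centred in its hole, so I lower gently.

step_arm --targets '[[[0,0,0],[0,0,3],8],[[0,0,0],[0,0,5],8],[[0,0,0],[0,0,5],8],[[0,0,0],[0,0,5],8],[[0,0,0],[0,0,3],8]]'

```text
time: 9.87
tool_pos: [0.4615, -0.2118, 0.2448]
tcp_rot: [-3.096, 0.533, 0.002]
wrist_force: [0.6, 0.1, -3.9]
width: 0.152
grip_force: 58.9
```

step_arm --targets '[[[0,0,0],[0,0,2],8],[[0,0,0],[0,0,1],8],[[0,0,0],[0,0,0.5],8],[[0,0,0],[0,0,0.5],8],[[0,0,0],[0,0,0],8]]'

```text
time: 10.28
tool_pos: [0.462, -0.2122, 0.242]
tcp_rot: [3.096, -0.533, 0.0]
wrist_force: [-0.0, 0.0, -3.6]
width: 0.157
grip_force: 58.9
```

step_arm --targets '[[[0,0,0],[0,0,1],8],[[0,0,0],[0,0,0.5],8],[[0,0,0],[0,0,0.5],8],[[0,0,0],[0,0,0],8]]'

```text
time: 10.62
tool_pos: [0.4618, -0.2121, 0.2398]
tcp_rot: [-3.096, 0.533, 0.0]
wrist_force: [0.3, 0.3, -5.0]
width: 0.152
grip_force: 58.9
```

step_arm --targets '[[[0,0,0],[0,0,0.5],8],[[0,0,0],[0,0,0.3],8],[[0,0,0],[0,0,0],8]]'

```text
time: 10.87
tool_pos: [0.4619, -0.2121, 0.2393]
tcp_rot: [3.096, -0.533, 0.0]
wrist_force: [-1.3, 0.1, -1.9]
width: 0.149
grip_force: 59.1
```

Contact is beginning at about the expected height (0.2393 against 0.239). I'll go a little further, then check the force.

step_arm --targets '[[[0,0,0],[0,0,0.4],8],[[0,0,0],[0,0,0.3],8],[[0,0,0],[0,0,0],8],[[0,0,0],[0,0,0],8]]'

```text
time: 11.2
tool_pos: [0.462, -0.2122, 0.2392]
tcp_rot: [3.096, -0.533, 0.001]
wrist_force: [-3.9, 1.0, 5.3]
width: 0.152
grip_force: 59.9
```

Run:
```python
from h import *
im=read_camera("scene"); s=read_state(); print(s["tool_pos"],s["tcp_rot"],s["wrist_force"],s["torque"])
cv2.imwrite("pics/s5.png",cv2.resize(im[80:190,190:310],None,fx=5,fy=5,interpolation=2)[:,:,::-1])
```

```text
[ 0.46197826 -0.21218685  0.23916878] [ 3.09578105e+00 -5.33382130e-01  7.11694279e-04] [-3.73564547  1.32064092  6.51233085] [0.26305941 0.51540715 0.03147714]
```

View pics/s5.png

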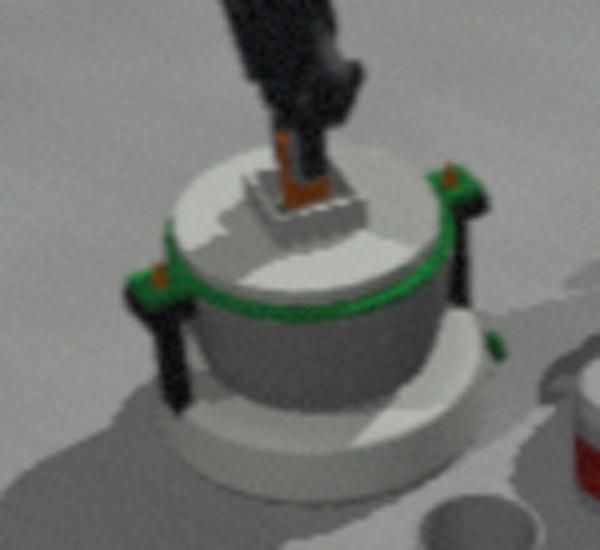

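Both pegs stand through the ears and the lid lies on the rim, so I release and back off upward.

step_arm --targets '[[[0,0,0],[0,0,0],40],[[0,0,0],[0,0,0],40],[[0,0,0],[0,0,0],40],[[0,0,0],[0,0,0],40],[[0,0,0],[0,0,0],40]]'

```text
time: 11.67
tool_pos: [0.462, -0.2121, 0.2382]
tcp_rot: [-3.096, 0.533, -0.0]
wrist_force: [-0.5, -0.6, -1.2]
width: 0.468
grip_force: 0.0
```

step_arm --targets '[[[0,0,0],[0,0,-8],40],[[0,0,0],[0,0,-20],40],[[0,0,0],[0,0,-30],40],[[0,0,0],[0,0,-30],85],[[0,0,0],[0,0,-12],85]]'

```text
time: 12.08
tool_pos: [0.4634, -0.2129, 0.3436]
tcp_rot: [3.094, -0.533, 0.011]
wrist_force: [0.5, -0.3, 0.7]
width: 0.736
grip_force: 0.0
```

step_arm --targets '[[[0,0,0],[0,0,0],85],[[0,0,0],[0,0,0],85],[[0,0,0],[0,0,0],85],[[0,0,0],[0,0,0],85]]'

```text
time: 12.42
tool_pos: [0.4609, -0.2116, 0.336]
tcp_rot: [-3.095, 0.533, 0.006]
wrist_force: [-1.1, 0.9, -0.5]
width: 0.994
grip_force: 0.0
```

Run:
```python
from h import *
c=calibration("wrist"); im=read_camera("wrist"); s=read_state(); print(s["tool_pos"],s["tcp_rot"],s["wrist_force"],nose_length if not callable(nose_length) else nose_length(), s["width"])
cv2.imwrite("pics/w6.png",cv2.resize(im[60:260,220:420],None,fx=3,fy=3,interpolation=2)[:,:,::-1])
```

```text
[ 0.46098731 -0.21163391  0.33604988] [-3.09474608  0.53315679  0.00596253] [-1.05461975  0.37551186  0.24976894] 0.0726 0.9974321398514698
```

View pics/w6.png

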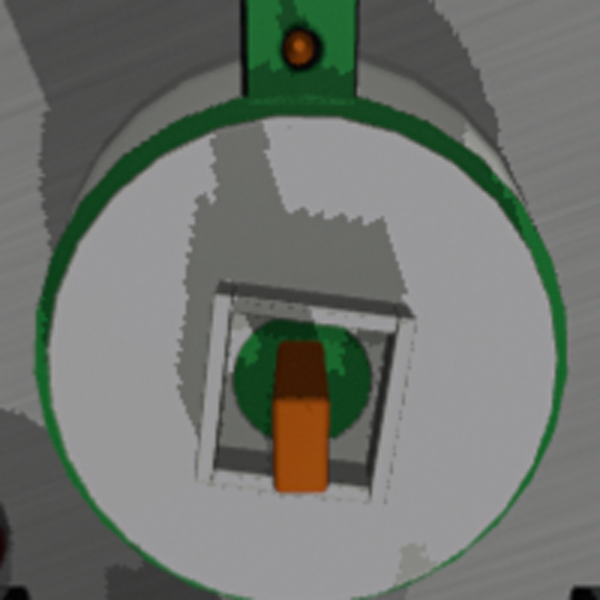

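The inner lid is seated, with the front peg through its ear. The collar is turned relative to it, with corners in the crop at about (220,283), (415,317), (385,502) and (199,484).

Run:
```python
from h import *
from scipy.optimize import least_squares
c=calibration("wrist"); s=read_state()
ob=(np.array([(218,283),(415,317),(384,502),(198,484)])+.5)/3-.5+[220,60]
Q=np.array([at_z(c,u,v,.158) for u,v in ob]); print(np.linalg.norm(Q-np.roll(Q,1,0),axis=1))
g=.028*np.array([(1,1),(1,-1),(-1,-1),(-1,1)])
def f(v):
    R=np.array([[np.cos(v[2]),-np.sin(v[2])],[np.sin(v[2]),np.cos(v[2])]])
    return (proj(c,np.c_[g@R.T+v[:2],np.full(4,.158)])-ob).ravel()
r=least_squares(f,[.46,-.21,-.4]); print(r.x,r.fun.round(1)); V=r.x
# plate disc: fit via white ellipse? use grip/ear hole check
a=at_z(c,220+299/3,60+47/3,.135); print("front peg",a, np.array([.4608,-.2109])+.095*np.array([np.cos(-.339),np.sin(-.339)]))
psi=2*np.arctan2(s["tcp_rot"][1],s["tcp_rot"][0]);psi=(psi+np.pi/2)%np.pi-np.pi/2
R=Ro.from_rotvec(s["tcp_rot"]).as_matrix(); print("psi",psi,"turn",-(V[2]-psi),"tool z",R[:,2])
w=np.r_[V[:2],.158]-s["tool_pos"]; print("in tool mm",1e3*R.T@w)
```

```text
[0.05917751 0.05427304 0.05547253 0.05435558]
[ 0.46169171 -0.21289051 -0.47430878] [-1.   1.9  1.4 -0.4  0.6  0.1 -1.1 -1.7]
front peg [ 0.54971491 -0.24298807  0.135     ] [ 0.55039333 -0.2424917 ]
psi -0.34120675005392886 turn 0.13310202604842314 tool z [-0.00352983  0.00187765 -0.99999201]
in tool mm [  1.78840131   1.05317632 178.04361245]
```

step_arm --targets '[[[0,0,0.067],[1.5,0.8,0],75],[[0,0,0.067],[0,0,15],75],[[0,0,0],[0,0,30],75],[[0,0,0],[0,0,30],75],[[0,0,0],[0,0,20],75]]'

```text
time: 12.88
tool_pos: [0.4613, -0.2124, 0.2393]
tcp_rot: [-3.052, 0.739, 0.008]
wrist_force: [-0.2, 0.2, -0.8]
width: 0.872
grip_force: 0.0
```

step_arm --targets '[[[0,0,0],[0,0,12],75],[[0,0,0],[0,0,7],75],[[0,0,0],[0,0,0],75],[[0,0,0],[0,0,0],75]]'

```text
time: 13.22
tool_pos: [0.4633, -0.2135, 0.2247]
tcp_rot: [3.053, -0.739, 0.0]
wrist_force: [0.1, -0.3, 1.0]
width: 0.874
grip_force: 0.0
```

Run:
```python
from h import *
c=calibration("wrist"); im=read_camera("wrist"); s=read_state(); print(s["tool_pos"],s["tcp_rot"],s["wrist_force"],s["width"])
cv2.imwrite("pics/w7.png",im[:,:,::-1])
```

```text
[ 0.46381274 -0.21375637  0.2255554 ] [ 3.05288391e+00 -7.39332313e-01  2.94751858e-03] [0.53479976 0.08536123 0.47357833] 0.8806040247025089
```

View pics/w7.png

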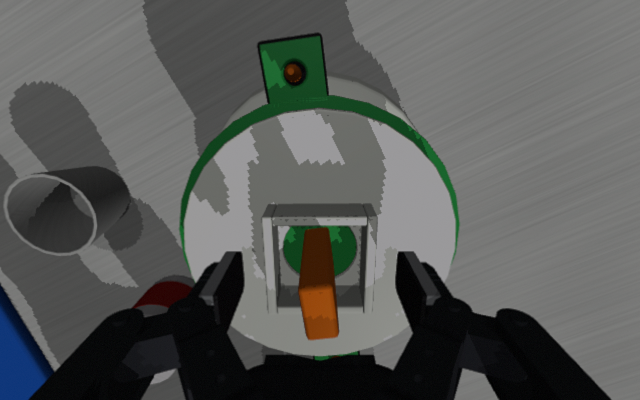

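The collar is square to the fingers and centred (columns 264–376), with the fingers clear on both sides. I go down 13 mm more and close gently.

step_arm --targets '[[[0,0,0],[0,0,6],75],[[0,0,0],[0,0,5],75],[[0,0,0],[0,0,2],75],[[0,0,0],[0,0,0],75]]' --grip_force 35

```text
time: 13.6
tool_pos: [0.4627, -0.2132, 0.2109]
tcp_rot: [-3.053, 0.739, 0.001]
wrist_force: [-0.2, 0.4, -0.4]
width: 0.874
grip_force: 0.0
```

step_arm --targets '[[[0,0,0],[0,0,0],65],[[0,0,0],[0,0,0],60],[[0,0,0],[0,0,0],57],[[0,0,0],[0,0,0],54],[[0,0,0],[0,0,0],50]]'

```text
time: 14.02
tool_pos: [0.4633, -0.2135, 0.2119]
tcp_rot: [3.053, -0.739, 0.001]
wrist_force: [-0.2, 0.3, 1.3]
width: 0.645
grip_force: 39.0
```

step_arm --targets '[[[0,0,0],[0,0,0],50],[[0,0,0],[0,0,0],50],[[0,0,0],[0,0,0],50]]'

```text
time: 14.27
tool_pos: [0.4633, -0.2135, 0.2118]
tcp_rot: [3.053, -0.739, 0.001]
wrist_force: [-0.2, 1.1, 3.7]
width: 0.642
grip_force: 39.1
```

step_arm --targets '[[[0,0,0],[0,0,-1],50],[[0,0,0],[0,0,-2],50],[[0,0,0],[0,0,-3],50],[[0,0,0],[0,0,-4],50],[[0,0,0],[0,0,-5],50]]' --grip_force 45

```text
time: 14.68
tool_pos: [0.4626, -0.2131, 0.2261]
tcp_rot: [-3.053, 0.739, 0.002]
wrist_force: [-0.1, 0.0, -1.7]
width: 0.638
grip_force: 47.9
```

step_arm --targets '[[[0,0,0],[0,0,-6],50],[[0,0,0],[0,0,-8],50],[[0,0,0],[0,0,-9],50],[[0,0,0],[0,0,-9],50],[[0,0,0],[0,0,-9],50]]'

```text
time: 15.1
tool_pos: [0.4632, -0.2135, 0.2688]
tcp_rot: [3.053, -0.739, 0.001]
wrist_force: [0.0, 0.5, -1.3]
width: 0.642
grip_force: 47.9
```

step_arm --targets '[[[0,0,0],[0,0,-9],50],[[0,0,0],[0,0,-8],50],[[0,0,0],[0,0,-5],50],[[0,0,0],[0,0,-3],50],[[0,0,0],[0,0,-1],50]]'

```text
time: 15.52
tool_pos: [0.4632, -0.2135, 0.2941]
tcp_rot: [3.053, -0.739, 0.002]
wrist_force: [-0.2, -0.6, -1.4]
width: 0.639
grip_force: 47.9
```

step_arm --targets '[[[0,0,0],[0,0,0],50],[[0,0,0],[0,0,0],50],[[0,0,0],[0,0,0],50],[[0,0,0],[0,0,0],50],[[0,0,0],[0,0,0],50]]'

```text
time: 15.93
tool_pos: [0.4629, -0.2133, 0.2929]
tcp_rot: [-3.053, 0.739, 0.001]
wrist_force: [0.5, -0.1, -0.7]
width: 0.646
grip_force: 47.9
```

Run:
```python
from h import *
im=read_camera("scene"); s=read_state(); print(s["time"],s["tool_pos"],s["tcp_rot"],s["wrist_force"],s["width"],s["grip_force"],abs(s["joint_vel"]).max())
cv2.imwrite("pics/s8.png",cv2.resize(im[50:170,190:310],None,fx=5,fy=5,interpolation=2)[:,:,::-1])
```

```text
15.9833 [ 0.46288482 -0.2132935   0.29299229] [-3.05316714e+00  7.39408504e-01  1.10124265e-03] [ 0.38857699 -0.3347527  -0.77288631] 0.6447891333284417 47.87652254104614 0.0030939353027441517
```

View pics/s8.png

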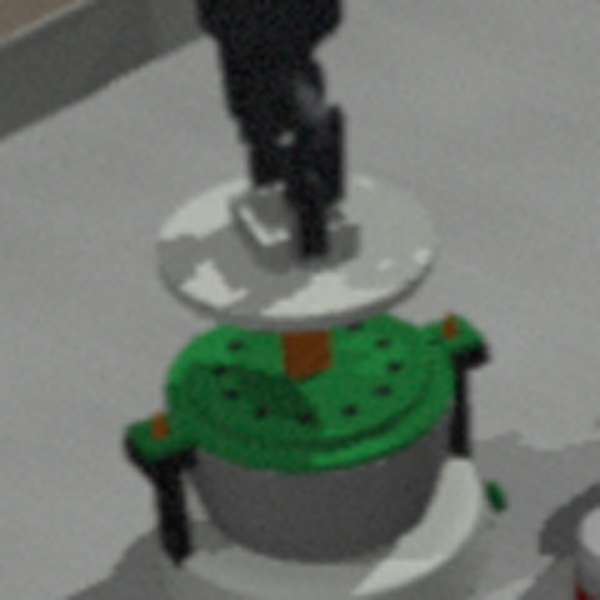

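The white lid is held level about 81 mm above its nested height. The green lid is still seated flat with both pegs through it, and the arm is still.

```bash
python3 -c "
from workcell import *
print(finish_job())"
```

```text
the job is handed in; nothing more can be done
None
```

The job is handed in: the green inner lid sits flat over both pegs, and the white lid is held level and still about 8 cm above it, at about 16 s of the 58 s allowed.

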